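Hold a reference cell in the light path of an opened photometer head

ROBOT

A 6-joint arm with a two-finger parallel gripper is mounted at the origin on a cart in front of the work surface, level with it; the furniture and walls round the work are solid. World frame = base frame: x ahead of the robot, y to its left, z up, the work surface at z = 0. Lengths are in mm, angles in degrees, forces in N, time in s.
With the tool pointing down it reaches from about 350 to 875 mm from the base axis. Payload 4.2 kg.
Tool frame: the origin (TCP) lies at the very end of the fingers, on their centre line; the grasp point (between the pads) lies 19 mm behind it; z points along the fingers, y is the line along which they close (so a half turn about z gives the same grasp; the last joint's range is limited). The gripper opens to 85 mm and grips with 20 to 120 N. Pads are 22 mm wide; open, the fingers measure 114 mm over their backs; the gripper's body (76 mm by 85 mm) begins 54 mm behind the grasp point. The pads swing forward as they close: fully open they stand 13 mm farther back than shut.
Start: joints at [-57.949, 22.042, 0.453, 0, -68.411, -14.817], TCP at [185.193, -596.911, 231.312] pointing down, gripper open.
Joint ranges: [-179.83, 179.83], [-69.29, 118.12], [-61.27, 80.66], [-181.25, 117.63], [-171.15, -9.14], [-177.46, 177.46]. Speed limits (degrees/s): [159.86, 159.86, 180, 180, 180, 180].

INTERFACE

Orientations are given as a 3x3 rotation matrix whose columns are the frame's x, y, z axes.
In Python, from bench import arm, optics gives the robot as it stands.
- The arm moves only by the tool jog_arm, never from a script. Its argument "plan" is one flat list of numbers, 6 for each row, row after row: the shift along the tool's x, y, z scaled (see below), then the turn, a rotation vector about the tool's x, y, z scaled (see below). A call has 1 to 20 rows; each row is the pose to reach, as a shift and turn from the pose commanded when the call began, along the tool's axes at that moment; what a row does not reach only later rows make up. The controller multiplies each number of a shift by 0.5 m and each number of a turn by 90 degrees. A row lasts 1/10 s, in which the tool goes at most 50 mm and 8.59 degrees, less where a joint would pass 70% of its speed; a pose out of reach is approached as far as the arm can. A call with a number of a shift or a turn outside -1 to 1 is refused whole. A call with a gripper value outside its range is refused whole. "claw" is the gripper's target within -1 to 1 (fully open at 1, half-way at 0, shut at -1), set as the call begins (left out, the last holds). The fingers move at their own pace and stop on an object; "force" is the grip in N (left out, the last holds). Time passes only in rows, so rows that repeat a pose let the fingers close. It gives the time, the measured TCP pose, the force, the opening and the grip force at its end, in the units of the state.
- arm.get_state(): the state, without advancing time (a new reading comes with each control period).
- optics.get_image(name): name is "scene" or "side" or "wrist"; returns the picture (384x512x3 uint8, blue, green, red); there is no depth.
- optics.camera_info(name): a dict with "K" (3x3 intrinsics, pixels), "k1" (the pictures are not rectified: a ray, as slopes to the right and down, at radius r is drawn at 1 + k1 r^2 times it, then the intrinsics apply), "camera_from_world" (4x4, takes a point from world to camera coordinates); the wrist camera has in their place "hand_eye" (4x4, takes a point from camera to tool coordinates, whose origin is the TCP and whose axes are the flange's). Camera axes: x right, y up, looking along -z (the intrinsics and any distortion apply to the point x, -y, -z); pixel columns grow to the right and rows downward; lengths in mm; the calibration is good to about 2 mm. A picture is of the moment at which its call begins: read the wrist's pose just before it. camera_info takes no time and is no camera call.
- arm.hand_in(): hands the job in; it is judged then, once.
The state is a dict: "time_s": time; "joint_pos": joint angles; "dq": joint speeds; "joint_efforts": joint torques, N m; "ee_pos": TCP position; "eef_rot": TCP orientation; "wrist_force": force on the tool from outside, world axes, zero at the start; "ft_torque": the same for the moment, N m; "finger_gap": opening from 0.0 (shut) to 1.0 (fully open); "grasp_force": force on a finger pad.
Only numpy, scipy, OpenCV 4.12 (cv2) and the standard library are available. Lean on these libraries where they do the work, as an engineer would, in place of code of your own. Each camera call takes 0.05 s, during which the arm holds its last target. There are 200 camera calls.

TASK

The photometer head on the bench is open for repair and its cell seat is out, so you have to be the holder for the check reading. Slide the shutter fully open by its red knob, then take the amber glass reference cell out of the stand, touching it on its two white frosted sides only, never on the clear windows or the cap, and hold it in the gap between the two lens barrels: upright, windows square to the beam, the beam going through the middle of them, the glass not touching the head. Finish still holding it there, motionless, without having knocked the cell hard against the head, with the shutter open and the other cells and things on the bench left as they were.

Things in the scene. Friction and masses are not known exactly. Their poses are not given: they have to be found in the camera images.
- head: Opened photometer head, fixed: black base plate 84 (x) x 200 (y) x 10 mm on 10 mm feet, origin under its centre, z up. The beam runs along y, 72 mm up. At +y an aluminium lamp house (x +-30, y 45 to 89 mm, top at z = 96 mm, black fins behind), at -y a detector block (x +-25, y -79 to -45 mm, top at z = 90 mm, green board and socket behind). From each a black lens barrel 26 mm thick points to the middle.
- light_path (a point): Middle of the gap between the lens barrels, on the beam axis, 72 mm above the bench; axes as the head's (y along the beam). The barrel faces are at y = +-22 mm of this point, so the gap is 43 mm; below it there is only the base plate (top 52 mm lower), and it is open to +x, -x and above.
- shutter (a joint): Shutter slide on top of the lamp house, m: 0 shut, 0.024 fully open (end stop); starts at 0 to 0.005. It opens towards the head's -x, along x only, and stays where it is left; it takes about 2 N to slide.
- shutter_knob (a point): Middle of the red upright knob of the slide: 14 mm thick (16 at its head), 18 mm tall, 108 mm above the bench, standing on a flat steel plate 28 (x) x 36 (y) mm that moves with it. It lies at y = +60 mm of the head, x +12 mm (shut) to -12 mm (open). A fixed rail 4 mm tall runs beside it, 23 mm to +y.
- stand: Dark grey stand, fixed: 52 (x) x 152 (y) x 22 mm, origin under its centre, z up. Three pockets along its y at -50, 0 and +50 mm, each 20.5 (x) x 36.5 (y) mm, 16 mm deep (floor 6 mm above the bench), hold the three cells, whose x and y lie along the stand's; which colour is in which pocket varies.
- amber_cell: Amber-tinted glass reference cell, white frosted sides, black cap with amber dot; 18 (x) x 34 (y) x 60 (z) mm, origin at the centre of its underside, z up. Frosted: the two 34 x 54 mm sides at x = +-9 mm. Clear windows: the 14 mm wide ends facing +y and -y, set back 1.5 mm; light goes through along y. Cap z 54 to 60 mm, set back 2 mm. Stands upright in its pocket, 44 mm of it above the stand; about 70 g.
- amber_window_middle (a point): Middle of the amber cell's windows, inside the glass: on its upright axis, 28 mm above its underside.
- green_cell: Green-tinted glass reference cell, white frosted sides, black cap with green dot; 18 (x) x 34 (y) x 60 (z) mm, origin at the centre of its underside, z up. Same shape; stays in the stand.
- blue_cell: Blue-tinted glass reference cell, white frosted sides, black cap with blue dot; 18 (x) x 34 (y) x 60 (z) mm, origin at the centre of its underside, z up. Same shape; stays in the stand.
- tweezers: Steel tweezers 132 mm long lying near the bench's front edge; leave alone.
- bnc_tee: Pale coaxial T-piece, 32 x 41 x 15 mm; leave alone.
- circuit_board: Green circuit board 65 x 100 mm on standoffs, at the back; leave alone.
- notepad: Small notepad 106 x 76 x 12 mm, in front; leave alone.
- screwdriver_fine: Thin blue screwdriver, 146 mm long, in front; leave alone.
- dropper_bottle: White dropper bottle with red tip, 35 mm thick, 95 mm tall, at the back left; leave alone.
- power_resistor: White ceramic resistor with wire ends, 102 mm long, on the left; leave alone.

How it is judged (in metres and radians):
On the way, in this order (a step that is already met when the one before it is completed fails the run):
1. the shutter is slid fully open (value of joint shutter above 0.0215 m), for 0.2 s.
2. the amber cell is lifted clear out of the stand (z of amber_window_middle in the frame of stand above 0.052 m and contact force between amber_cell and stand below 0.1 N and contact force between the fingers and amber_cell above 1 N), for 0.1 s.
At the end, for the whole second after the job is handed in: Shutter at least 20.5 mm open; middle of the amber windows within 4 mm of the beam sideways, 8 mm in height, 4.2 mm of mid-gap along it; cell upright and square to the beam within 7 degrees, not touching the head, still, gripped with over 1 N on each frosted side (value of joint shutter above 0.0205 m and x of amber_window_middle in the frame of light_path between -0.004 and 0.004 m and y of amber_window_middle in the frame of light_path between -0.0042 and 0.0042 m and z of amber_window_middle in the frame of light_path between -0.008 and 0.008 m and angle between amber_cell's own z axis and vertical below 0.12 rad and angle between the y axis of amber_cell and the y axis of head, either way round below 0.12 rad and contact force between amber_cell and head below 0.1 N and contact force between the fingers and amber_cell_c0 above 1 N and contact force between the fingers and amber_cell_c1 above 1 N and linear speed of amber_cell below 0.01 m/s and angular speed of amber_cell below 0.1 rad/s); the arm keeps its last pose, push and grip.
It fails at once if the gripper touches a clear window of the amber cell (contact force between any of the fingers, the arm and amber_cell_c2 above 0.5 N).
It fails at once if the gripper touches the cap of the amber cell (contact force between any of the fingers, the arm and amber_cell_c3 above 0.5 N).
It fails at once if the amber cell is knocked hard against the head (contact force between amber_cell and head above 8 N).
It fails at once if the green or the blue cell is disturbed (distance of any of green_cell, blue_cell from where it was at the start of the episode above 0.012 m).
It fails at once if a bystander is disturbed (distance of any of tweezers, bnc_tee, circuit_board, notepad, screwdriver_fine, dropper_bottle, power_resistor from where it was at the start of the episode above 0.025 m).
It also fails if it takes over 54 s, if anything falls off the work surface, if the arm or the gripper's body presses on something with over 40 N, if the wrist force passes 120 N, or if a joint passes its speed limit or range.

## Working session

There is one attempt and no reset: what is moved stays moved. The work goes in short steps, Python scripts to look and compute and a tool call to move; the robot and the scene stay as the last step left them, time stands still between calls to the robot, and variables do not carry over. Pictures are saved under pics/ and viewed, at most 13 in all, crops included, and the job is handed in when it is done.

Besides the shell and the picture viewer there is one more tool, called after "Request:" as a command line: name --argument value ..., lists and objects as JSON in quotes. jog_arm: Moves the arm, as the interface text tells. Shifts and turns lie within -1 to 1; 1 stands for 0.5 m of shift or 90 degrees of turn. Its arguments: {"type":"object","properties":{"plan":{"type":"array","items":{"type":"number","minimum":-1,"maximum":1}},"claw":{"type":"number"},"force":{"type":"number"}},"required":["plan"]}

```bash
mkdir -p pics
python3 - <<'E'
from bench import arm, optics
import cv2,numpy as np
for n in ("scene","side"):
    im=optics.get_image(n); cv2.imwrite(f"pics/{n}0.png",cv2.resize(im,(800,600),interpolation=cv2.INTER_CUBIC)); i=optics.camera_info(n);print(n,i)
print(optics.camera_info("wrist"));s=arm.get_state();print(s)
E
```

```text
scene {'K': array([[474.46628605,   0.        , 254.51610932],
       [  0.        , 474.46628605, 192.75021234],
       [  0.        ,   0.        ,   1.        ]]), 'k1': 0.011297658803074817, 'camera_from_world': array([[-4.73095166e-01, -8.80956054e-01,  9.86884965e-03,
         3.88038275e+02],
       [ 5.78738945e-01, -3.02312289e-01,  7.57409079e-01,
        -3.20534220e+02],
       [-6.64260640e-01,  3.64038062e-01,  6.52866060e-01,
        -1.11873945e+03],
       [ 0.00000000e+00,  0.00000000e+00,  0.00000000e+00,
         1.00000000e+00]])}
side {'K': array([[348.0619472 ,   0.        , 252.32286577],
       [  0.        , 348.0619472 , 192.84332142],
       [  0.        ,   0.        ,   1.        ]]), 'k1': 0.0090255484237595, 'camera_from_world': array([[-9.93585634e-01, -1.12901147e-01, -6.39681136e-03,
         5.67230251e+02],
       [ 6.53233432e-02, -6.19212913e-01,  7.82501264e-01,
         1.59337053e+01],
       [-9.23062788e-02,  7.77064154e-01,  6.22616135e-01,
        -1.12035013e+03],
       [ 0.00000000e+00,  0.00000000e+00,  0.00000000e+00,
         1.0000
[... 673 characters left out ...]
108412e+01, -1.48159377e+01]), 'dq': array([ 0.01428086, -0.06334179,  0.27744332,  0.22969731, -0.05891698,
        0.17102011]), 'joint_efforts': array([-8.52318681e-04, -3.93318093e+01,  1.88928956e+01,  4.19803038e+00,
       -2.59328182e-03,  4.95930763e-06]), 'ee_pos': array([ 185.04344972, -596.42530585,  230.33487845]), 'eef_rot': array([[-9.55138563e-01, -2.96158516e-01, -6.77078796e-04],
       [-2.96159272e-01,  9.55136803e-01,  1.83679175e-03],
       [ 1.02721356e-04,  1.95491380e-03, -9.99998084e-01]]), 'wrist_force': array([ 0.48558951,  0.34344488, -0.4028206 ]), 'ft_torque': array([-0.00312199, -0.06275402,  0.01953305]), 'grasp_force': 0.0, 'finger_gap': 0.9995375385268388}
```

View pics/scene0.png

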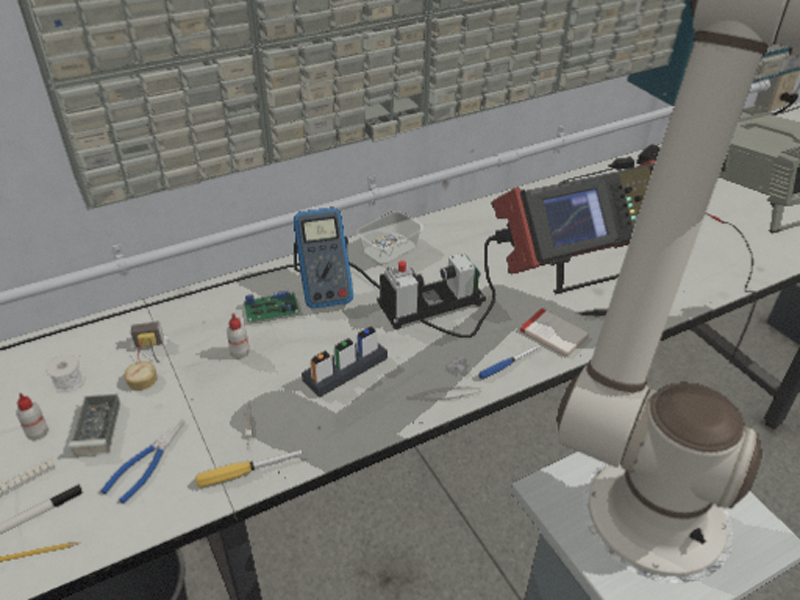

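View pics/side0.png

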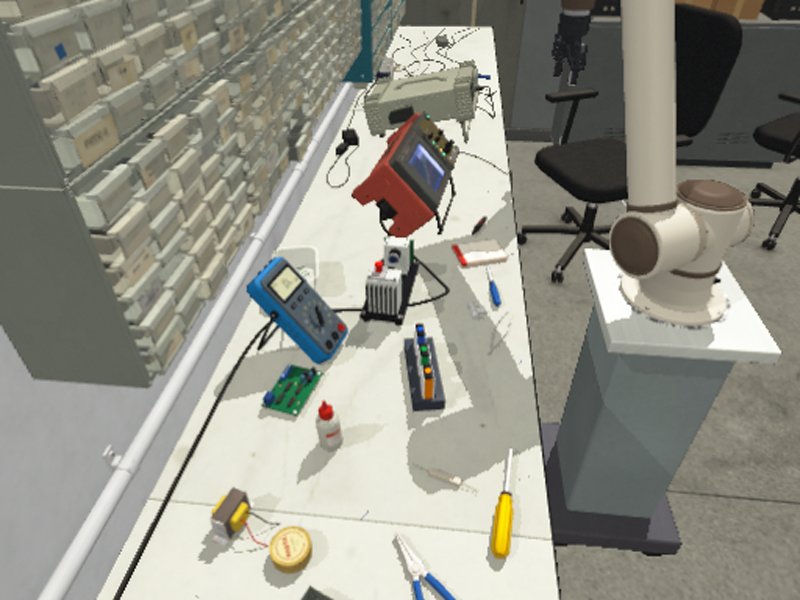

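The scene view shows the amber cell at (320,356) in the left end of the stand, the blue one at (366,331) and the red knob at (403,267). The side view has amber at (428,371), blue at (420,329) and the knob at (378,267).

```bash
cat > h.py <<'E'
from bench import arm, optics
import cv2,numpy as np
F=np.diag([1,-1,-1.])
def cam(n,s=None):
    i=optics.camera_info(n); K=i["K"]; d=np.array([i["k1"],0,0,0,0.])
    if n=="wrist":
        T=np.eye(4); T[:3,:3]=s["eef_rot"]; T[:3,3]=s["ee_pos"]; M=np.linalg.inv(T@i["hand_eye"])
    else: M=i["camera_from_world"]
    return K,d,F@M[:3,:3],F@M[:3,3]
def ray(c,px):
    K,d,R,t=c; p=cv2.undistortPoints(np.array([[px]],float),K,d)[0,0]
    v=R.T@np.array([p[0],p[1],1]); return -R.T@t, v/np.linalg.norm(v)
def atz(c,px,z):
    o,v=ray(c,px); return o+v*(z-o[2])/v[2]
def proj(c,P):
    K,d,R,t=c; return cv2.projectPoints(np.array(P,float).reshape(-1,1,3),cv2.Rodrigues(R)[0],t,K,d)[0][:,0]
def tri(rs):
    A=0;b=0
    for o,v in rs:
        m=np.eye(3)-np.outer(v,v);A=A+m;b=b+m@o
    return np.linalg.solve(A,b)
E
python3 - <<'E'
from h import *
a,b=cam("scene"),cam("side")
for n,p,q in (("amber",(320,356),(428,371)),("blue",(366,331),(420,329)),("knob",(403,267),(378,267))):
    p=np.array(p)/1.5625;q=np.array(q)/1.5625
    P=tri([ray(a,p),ray(b,q)]);print(n,P.round(),(proj(a,P)-p).round(1),atz(a,p,60 if n!="knob" else 113).round(),atz(b,q,60 if n!="knob" else 113).round())
E
```

```text
amber [479. 336.  66.] [[-0.2  0.4]] [485. 333.  60.] [479. 332.  60.]
blue [499. 238.  66.] [[-0.1  0.3]] [505. 234.  60.] [499. 232.  60.]
knob [588. 115. 104.] [[-0.   0.2]] [579. 120. 113.] [586. 128. 113.]
```

Request:
jog_arm --plan '[-0.1,0.12,-0.14,0,0,-0.1,-0.565,0.69,-0.14,0,0,-0.47,-0.565,0.69,-0.14,0,0,-0.47,-0.565,0.69,-0.14,0,0,-0.47,-0.565,0.69,-0.14,0,0,-0.47,-0.565,0.69,-0.14,0,0,-0.47,-0.565,0.69,-0.14,0,0,-0.47,-0.565,0.69,-0.14,0,0,-0.47,-0.565,0.69,-0.14,0,0,-0.47,-0.565,0.69,-0.14,0,0,-0.47,-0.565,0.69,-0.14,0,0,-0.47,-0.565,0.69,-0.14,0,0,-0.47]' --claw 0.3

```text
time_s: 1.3
ee_pos: [352.4, -184.0, 301.0]
eef_rot: [[-0.507, -0.862, -0.001], [-0.862, 0.507, 0.0], [0.0, 0.001, -1.0]]
wrist_force: [0.5, -0.7, 0.1]
finger_gap: 0.649
grasp_force: 0.0
```

```bash
cat >> h.py <<'E'
def go(P,yaw=None,Ydir=None):
    "plan numbers for TCP at P, tool down, tool y at yaw deg (world)"
    s=arm.get_state();R=s["eef_rot"];y=np.radians(yaw)
    Y=np.array([np.cos(y),np.sin(y),0]);Z=np.array([0,0,-1.]);T=np.c_[np.cross(Y,Z),Y,Z]
    print("t",round(s["time_s"],2),"at",s["ee_pos"].round(1),"yaw",np.degrees(np.arctan2(R[1,1],R[0,1])).round(2),"F",s["wrist_force"].round(1),
      "grip",round(s["grasp_force"],1),round(s["finger_gap"],3))
    print("row",(R.T@(np.array(P)-s["ee_pos"])/500).round(4),(np.degrees(cv2.Rodrigues(R.T@T)[0].ravel())/90).round(4))
E
python3 -c "
from h import *
go((520,230,300),191.5)"
```

```text
t 1.3 at [ 352.4 -184.   301. ] yaw 149.54 F [ 0.5 -0.7  0.1] grip 0.0 0.649
row [-0.8836  0.1308  0.0017] [ 6.000e-04 -1.000e-04 -4.663e-01]
```

Request:
jog_arm --plan '[-0.883,0.131,0,0,0,-0.466,-0.883,0.131,0,0,0,-0.466,-0.883,0.131,0,0,0,-0.466,-0.883,0.131,0,0,0,-0.466,-0.883,0.131,0,0,0,-0.466,-0.883,0.131,0,0,0,-0.466,-0.883,0.131,0,0,0,-0.466,-0.883,0.131,0,0,0,-0.466,-0.883,0.131,0,0,0,-0.466,-0.883,0.131,0,0,0,-0.466,-0.883,0.131,0,0,0,-0.466,-0.883,0.131,0,0,0,-0.466,-0.883,0.131,0,0,0,-0.466]'

```text
time_s: 2.6
ee_pos: [520.3, 228.2, 301.6]
eef_rot: [[0.197, -0.98, 0.0], [-0.98, -0.197, 0.0], [-0.0, -0.0, -1.0]]
wrist_force: [-0.5, 0.2, 0.0]
finger_gap: 0.648
grasp_force: 0.0
```

```bash
python3 -c "
from h import *
s=arm.get_state()
im=optics.get_image('wrist')
import pickle;pickle.dump((s,im),open('w1.pkl','wb'))
cv2.imwrite('pics/w1.png',cv2.resize(im,(800,600),interpolation=cv2.INTER_CUBIC));go((520,230,300),191.5)"
```

```text
t 2.65 at [520.2 228.5 301.8] yaw -168.64 F [-0.6  0.7 -0.2] grip 0.0 0.647
row [-0.0031 -0.0001  0.0036] [-0.0004  0.0001 -0.0016]
```

View pics/w1.png

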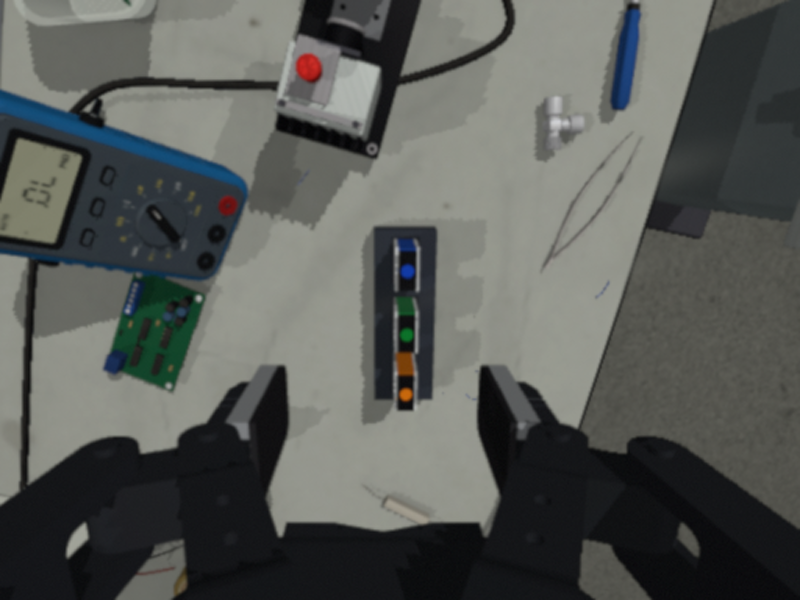

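The wrist view shows the cap dots at amber (405,394), green (406,334) and blue (407,270). The knob top is at (309,67), and the head is cut off at the top edge. I'll go over the head for a full view.

```bash
python3 -c "
from h import *
import pickle
s,im=pickle.load(open('w1.pkl','rb'));c=cam('wrist',s);k=1.5625
for n,p,z in (('amb',(405,394),66),('gr',(406.5,334),66),('bl',(407.5,270.5),66),('knob',(309,67),117),('lampR',(363,133),96),('lampRt',(382,70),96),('lampL',(283,117),96),('std TL',(374.5,228),22),('TR',(436.5,228),22),('BR',(432.5,399),22)): print(n,atz(c,np.array(p)/k,z).round(1))
go((580,30,300),191.5)"
```

```text
amb [479.1 334.4  66. ]
gr [488.5 284.9  66. ]
bl [498.1 236.   66. ]
knob [585.2 117.9 117. ]
lampR [547.8 147.5  96. ]
lampRt [543.3 107.7  96. ]
lampL [600.1 147.7  96. ]
std TL [528. 215.  22.]
TR [478.4 205.   22. ]
BR [447.9 354.1  22. ]
t 2.65 at [520.2 228.5 301.8] yaw -168.64 F [-0.6  0.7 -0.2] grip 0.0 0.647
row [ 0.4127 -0.039   0.0036] [-0.0004  0.0001 -0.0016]
```

Request:
jog_arm --plan '[0.41,-0.04,0,0,0,0,0.41,-0.04,0,0,0,0,0.41,-0.04,0,0,0,0,0.41,-0.04,0,0,0,0,0.41,-0.04,0,0,0,0,0.41,-0.04,0,0,0,0,0.41,-0.04,0,0,0,0]'

```text
time_s: 3.35
ee_pos: [580.2, 33.1, 301.7]
eef_rot: [[0.199, -0.98, 0.0], [-0.98, -0.199, 0.0], [-0.0, -0.001, -1.0]]
wrist_force: [-0.5, 0.1, 0.4]
finger_gap: 0.651
grasp_force: 0.0
```

```bash
python3 -c "
from h import *
s=arm.get_state()
im=optics.get_image('wrist')
import pickle;pickle.dump((s,im),open('w2.pkl','wb'))
cv2.imwrite('pics/w2.png',cv2.resize(im[40:310,130:490],(800,600),interpolation=cv2.INTER_CUBIC));go((580,30,300),191.5)"
```

```text
t 3.4 at [580.2  33.8 301.7] yaw -168.48 F [0.  0.3 0.3] grip 0.0 0.651
row [0.0073 0.0019 0.0033] [-0.0004  0.0002  0.0002]
```

View pics/w2.png

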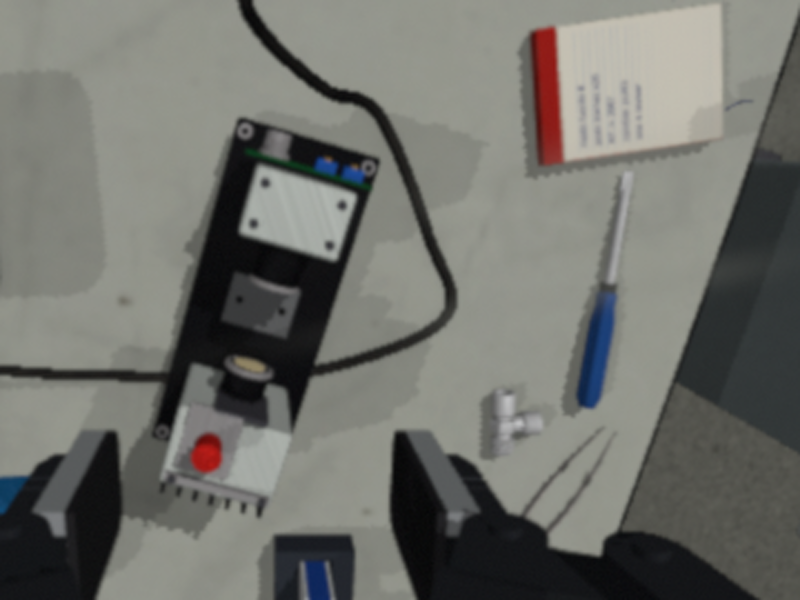

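The crop shows the head whole: the detector top with corners (257,165), (357,193), (337,262) and (239,231), and the plate corners at (238,118) and (379,157). The lamp-top corners are at (291,433) and (265,493), and the knob head at (206,448).

```bash
python3 -c "
from h import *
import pickle
from scipy.optimize import least_squares
s,im=pickle.load(open('w2.pkl','rb'));c=cam('wrist',s)
f=lambda p:np.array(p)*.45+(130,40)
D=[((257,165),(25,-79,90)),((357,193),(-25,-79,90)),((337,262),(-25,-45,90)),((239,231),(25,-45,90)),((238,118),(42,-100,20)),((379,157),(-42,-100,20)),((291,433),(-30,45,96)),((265,497),(-30,89,96)),((163,480),(30,89,96))]
px=np.array([f(a) for a,_ in D])
def W(q,b):
    b=np.array(b,float);a=q[2];R=np.array([[np.cos(a),-np.sin(a),0],[np.sin(a),np.cos(a),0],[0,0,1]]);return b@R.T+[q[0],q[1],0]
r=least_squares(lambda q:(proj(c,W(q,[b for _,b in D]))-px).ravel(),[580,60,0.1],loss='soft_l1')
q=r.x;print(q[:2].round(1),np.degrees(q[2]).round(2));print(r.fun.reshape(-1,2).round(1).tolist())
K=atz(c,f((208,443)),117);print('knob',K.round(1))
a=q[2];print('knob in head',(np.array([[np.cos(a),np.sin(a)],[-np.sin(a),np.cos(a)]])@(K[:2]-q[:2])).round(1),'light',W(q,[0,0,72]).round(1))
print('knob model x12',W(q,[12,60,108]).round(1))
yaw=180+np.degrees(a); go((K[0],K[1],160),yaw);print(yaw)
"
```

```text
[570.9  58. ] -4.79
[[-0.1, -1.0], [0.4, -0.0], [-0.5, -0.4], [-0.9, 0.5], [-0.1, -1.9], [1.0, 0.2], [0.6, 0.7], [1.2, 5.6], [-2.9, 0.1]]
knob [586.2 109.4 117. ]
knob in head [11.  52.6] light [570.9  58.   72. ]
knob model x12 [587.9 116.8 108. ]
t 3.4 at [580.2  33.8 301.7] yaw -168.48 F [0.  0.3 0.3] grip 0.0 0.651
row [-0.1458 -0.0419  0.2834] [-0.0003  0.0002  0.1812]
175.20998647509506
```

```bash
python3 -c "
from h import *
import pickle
from scipy.optimize import least_squares
s,im=pickle.load(open('w2.pkl','rb'));c=cam('wrist',s)
f=lambda p:np.array(p)*.45+(130,40)
D=[((257,165),(25,-79,90)),((357,193),(-25,-79,90)),((337,262),(-25,-45,90)),((239,231),(25,-45,90)),((238,118),(42,-100,20)),((379,157),(-42,-100,20))]
px=np.array([f(a) for a,_ in D])
def W(q,b):
    b=np.array(b,float);a=q[2];R=np.array([[np.cos(a),-np.sin(a),0],[np.sin(a),np.cos(a),0],[0,0,1]]);return b@R.T+[q[0],q[1],0]
r=least_squares(lambda q:(proj(c,W(q,[b for _,b in D]))-px).ravel(),[580,60,0.1],loss='soft_l1')
q=r.x;print(q[:2].round(1),np.degrees(q[2]).round(2));print(r.fun.reshape(-1,2).round(1).tolist())
o=cv2.resize(im[40:310,130:490],(800,600),interpolation=cv2.INTER_CUBIC)
for x0,x1,y0,y1,z in ((-42,42,-100,100,20),(-25,25,-79,-45,90),(-30,30,45,89,96)):
    P=proj(c,W(q,[(x0,y0,z),(x1,y0,z),(x1,y1,z),(x0,y1,z)]))
    cv2.polylines(o,[np.int32((P-(130,40))/.45)],True,(0,255,255),1)
P=proj(c,W(q,[12,60,117]));cv2.circle(o,tuple(int(v) for v in ((P[0]-(130,40))/.45)),4,(255,255,0),-1)
o=cv2.resize(o[90:540,100:420],None,fx=1.33,fy=1.33)
cv2.imwrite('pics/o2.png',o)
"
```

```text
[569.6  58.6] -3.92
[[-0.2, -0.2], [0.4, 0.1], [0.1, -0.1], [-0.5, 1.5], [-0.5, -1.0], [0.9, 0.1]]
```

View pics/o2.png

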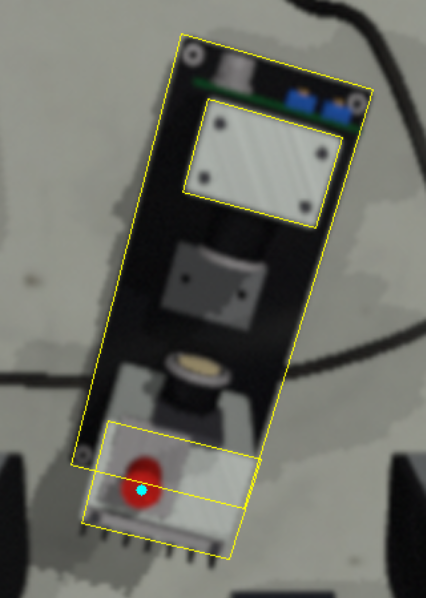

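The overlay matches the head, with the predicted knob point on the red knob. The head is at (569.6, 58.6), yaw about -4°, and the knob at about (585.5, 117.7).

```bash
python3 -c "
from h import *
go((585.5,117.7,160),176)"
```

```text
t 3.4 at [580.2  33.8 301.7] yaw -168.48 F [0.  0.3 0.3] grip 0.0 0.651
row [-0.1623 -0.0437  0.2834] [-0.0003  0.0002  0.1725]
```

Request:
jog_arm --plan '[-0.16,-0.044,0.15,0,0,0.172,-0.162,-0.044,0.283,0,0,0.172,-0.162,-0.044,0.283,0,0,0.172,-0.162,-0.044,0.283,0,0,0.172,-0.162,-0.044,0.283,0,0,0.172,-0.162,-0.044,0.283,0,0,0.172,-0.162,-0.044,0.283,0,0,0.172]'

```text
time_s: 4.1
ee_pos: [587.0, 117.5, 162.0]
eef_rot: [[-0.069, -0.998, 0.004], [-0.998, 0.069, 0.001], [-0.002, -0.004, -1.0]]
wrist_force: [-0.2, -1.2, -0.2]
finger_gap: 0.65
grasp_force: 0.0
```

```bash
python3 -c "
from h import *
go((585.5,117.7,104),176)"
```

```text
t 4.1 at [587.  117.5 162. ] yaw 176.04 F [-0.2 -1.2 -0.2] grip 0.0 0.65
row [-1.00e-04  3.50e-03  1.16e-01] [-0.0023  0.001   0.0005]
```

Request:
jog_arm --plan '[0,0.002,0.06,0,0,0,0,0.002,0.113,0,0,0,0,0.002,0.115,0,0,0,0,0.002,0.115,0,0,0,0,0.002,0.115,0,0,0]'

```text
time_s: 4.6
ee_pos: [586.5, 117.3, 104.7]
eef_rot: [[-0.07, -0.998, 0.004], [-0.998, 0.07, 0.001], [-0.002, -0.004, -1.0]]
wrist_force: [-0.4, 0.4, -0.3]
finger_gap: 0.648
grasp_force: 0.0
```

Request:
jog_arm --plan '[0,0,0,0,0,0,0,0,0,0,0,0,0,0,0,0,0,0,0,0,0,0,0,0,0,0,0,0,0,0,0,0,0,0,0,0,0,0,0,0,0,0,0,0,0,0,0,0]' --claw -1 --force 20

```text
time_s: 5.4
ee_pos: [585.7, 117.1, 103.2]
eef_rot: [[-0.069, -0.998, 0.002], [-0.998, 0.069, 0.0], [-0.0, -0.002, -1.0]]
wrist_force: [-0.5, 0.4, 5.7]
finger_gap: 0.148
grasp_force: 20.4
```

Request:
jog_arm --plan '[0,0.01,-0.001,0,0,0,0,0.02,-0.002,0,0,0,0,0.03,-0.002,0,0,0,0,0.04,-0.002,0,0,0,0,0.046,-0.002,0,0,0,0,0.05,-0.002,0,0,0,0,0.05,-0.002,0,0,0,0,0.05,-0.002,0,0,0]'

```text
time_s: 6.2
ee_pos: [564.8, 118.9, 103.4]
eef_rot: [[-0.069, -0.998, 0.01], [-0.998, 0.069, 0.002], [-0.002, -0.01, -1.0]]
wrist_force: [15.3, -4.7, -7.4]
finger_gap: 0.147
grasp_force: 19.8
```

Request:
jog_arm --plan '[0,0.01,0,0,0,0,0,0.012,0,0,0,0,0,0.012,0,0,0,0,0,0.012,0,0,0,0]'

```text
time_s: 6.6
ee_pos: [564.4, 119.2, 103.8]
eef_rot: [[-0.068, -0.997, 0.021], [-0.998, 0.068, 0.003], [-0.005, -0.021, -1.0]]
wrist_force: [31.2, -11.2, -18.0]
finger_gap: 0.152
grasp_force: 19.9
```

```bash
python3 -c "
from h import *
go((564,118,103),176)
im=optics.get_image('scene');cv2.imwrite('pics/s3.png',cv2.resize(im[140:220,230:330],(800,600),interpolation=cv2.INTER_CUBIC))"
```

```text
t 6.6 at [564.4 119.2 103.8] yaw 176.08 F [ 31.2 -11.2 -18. ] grip 19.9 0.152
row [0.0025 0.0007 0.0016] [-0.0134  0.0029  0.0009]
```

Request:
jog_arm --plan '[0,-0.008,0,0,0,0,0,-0.016,0,0,0,0,0,-0.016,0,0,0,0]'

```text
time_s: 6.95
ee_pos: [564.9, 118.9, 103.6]
eef_rot: [[-0.07, -0.998, 0.006], [-0.998, 0.07, 0.001], [-0.002, -0.005, -1.0]]
wrist_force: [9.3, -1.2, -2.3]
finger_gap: 0.151
grasp_force: 20.4
```

Request:
jog_arm --plan '[0,0,0,0,0,0,0,0,0,0,0,0,0,0,0,0,0,0,0,0,0,0,0,0,0,0,-0.03,0,0,0,0,0,-0.1,0,0,0,0,0,-0.18,0,0,0,0,0,-0.2,0,0,0,0,0,-0.2,0,0,0]' --claw 0.3

```text
time_s: 7.85
ee_pos: [562.7, 119.0, 205.4]
eef_rot: [[-0.07, -0.998, 0.004], [-0.998, 0.07, 0.002], [-0.002, -0.004, -1.0]]
wrist_force: [-0.0, -0.2, -0.0]
finger_gap: 0.65
grasp_force: 0.0
```

```bash
python3 -c "
from h import *
s=arm.get_state()
im=optics.get_image('wrist');cv2.imwrite('pics/w3.png',cv2.resize(im,(800,600),interpolation=cv2.INTER_CUBIC))
import pickle;pickle.dump((s,im),open('w3.pkl','wb'))
c=cam('wrist',s)
hsv=cv2.cvtColor(im,cv2.COLOR_BGR2HSV);m=((hsv[...,0]<8)|(hsv[...,0]>172))&(hsv[...,1]>180)&(hsv[...,2]>90)
n,l,st,ce=cv2.connectedComponentsWithStats(m.astype(np.uint8));print(st[1:][st[1:,4]>30],ce[1:][st[1:,4]>30])
go((479.1,334.4,200),191.2)"
```

```text
[[233 185  19  23 324]] [[241.86111111 196.37962963]]
t 7.9 at [561.6 118.7 203.3] yaw 175.98 F [-0.4 -0.4  0. ] grip 0.0 0.651
row [-0.4189  0.1947  0.007 ] [ 0.      0.0005 -0.1691]
```

View pics/w3.png

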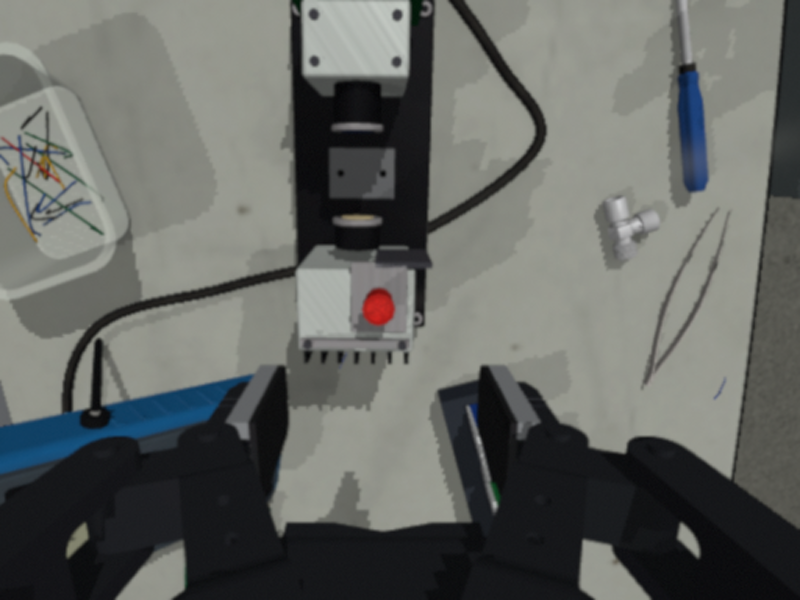

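The view shows the knob over to the right at (378,303), so the shutter is open. The barrels are centred on column 358, with rims at rows about 127 and 218. I'll check the head pose with these.

```bash
python3 -c "
from h import *
import pickle
s,im=pickle.load(open('w3.pkl','rb'));c=cam('wrist',s)
def W(q,b):
    b=np.array(b,float);a=np.radians(q[2]);R=np.array([[np.cos(a),-np.sin(a),0],[np.sin(a),np.cos(a),0],[0,0,1]]);return b@R.T+[q[0],q[1],0]
q=(569.6,58.6,-4)
L=[('det rim top',0,-22,85),('det rim L',13,-22,72),('det rim R',-13,-22,72),('lamp rim top',0,22,85),('lampL',13,22,72),('lampR',-13,22,72),('lamp TL',30,45,96),('lamp BL',30,89,96),('lamp BR',-30,89,96),('det BL',25,-45,90),('det BR',-25,-45,90),('knob open',-12,60,117)]
for n,*b in L: print(n,(proj(c,W(q,b))[0]*1.5625).round(0))
K=atz(c,np.array((378,304))/1.5625,117);print(K)
o=cv2.resize(im[40:240,180:290],(660,1200)[::1],interpolation=cv2.INTER_CUBIC)
o=cv2.resize(im[70:170,190:280],(540,600),interpolation=cv2.INTER_CUBIC)
for n,*b in L:
    P=(proj(c,W(q,b))[0]-(190-.5,70-.5))*6;cv2.circle(o,tuple(int(v) for v in P),3,(0,255,255),1)
cv2.imwrite('pics/o3.png',o)
"
```

```text
det rim top [358. 129.]
det rim L [333. 130.]
det rim R [384. 130.]
lamp rim top [358. 220.]
lampL [335. 217.]
lampR [384. 217.]
lamp TL [298. 268.]
lamp BL [301. 352.]
lamp BR [417. 352.]
det BL [303.  77.]
det BR [410.  77.]
knob open [382. 309.]
[563.43461186 116.73316377 117.        ]
```

View pics/o3.png

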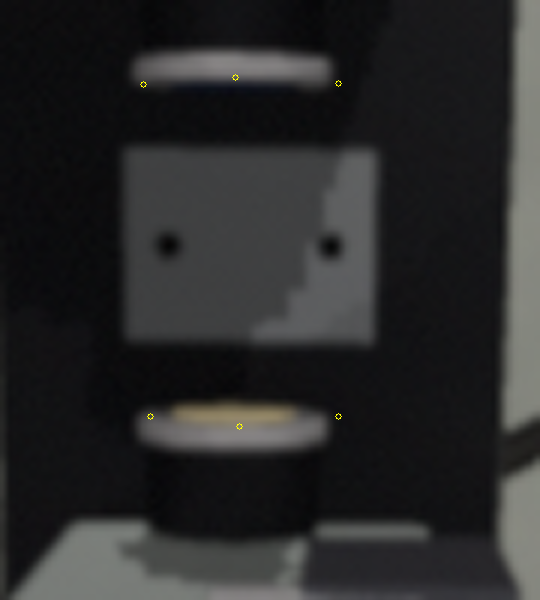

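Request:
jog_arm --plan '[-0.419,0.195,0.0,0,0,-0.169,-0.419,0.195,0.067,0,0,-0.169,-0.419,0.195,0.067,0,0,-0.169,-0.419,0.195,0.067,0,0,-0.169,-0.419,0.195,0.067,0,0,-0.169,-0.419,0.195,0.067,0,0,-0.169,-0.419,0.195,0.067,0,0,-0.169,-0.419,0.195,0.067,0,0,-0.169,-0.419,0.195,0.067,0,0,-0.169]'

```text
time_s: 8.8
ee_pos: [479.8, 333.1, 169.5]
eef_rot: [[0.193, -0.981, -0.001], [-0.981, -0.193, -0.001], [0.0, 0.001, -1.0]]
wrist_force: [-0.4, -0.7, -0.8]
finger_gap: 0.653
grasp_force: 0.0
```

```bash
python3 -c "
from h import *
import pickle
print('dropper',atz(cam('side'),np.array((328,430))/1.5625,50).round())
s,im=pickle.load(open('w3.pkl','rb'));print('patch',atz(cam('wrist',s),(190+249/6,70+245/6),20).round(1))
s=arm.get_state()
im=optics.get_image('wrist');o=im[100:340,130:390];cv2.imwrite('pics/w4.png',cv2.resize(o,(650,600),interpolation=cv2.INTER_CUBIC))
pickle.dump((s,im),open('w4.pkl','wb'))
go((479.1,334.4,27),191.2)"
```

```text
dropper [616. 456.  50.]
patch [570.5  59.2  20. ]
t 8.85 at [479.9 333.2 169.8] yaw -168.9 F [-0.5  0.  -0.1] grip 0.0 0.651
row [-0.0027  0.001   0.2856] [ 0.0001 -0.0001 -0.0011]
```

View pics/w4.png

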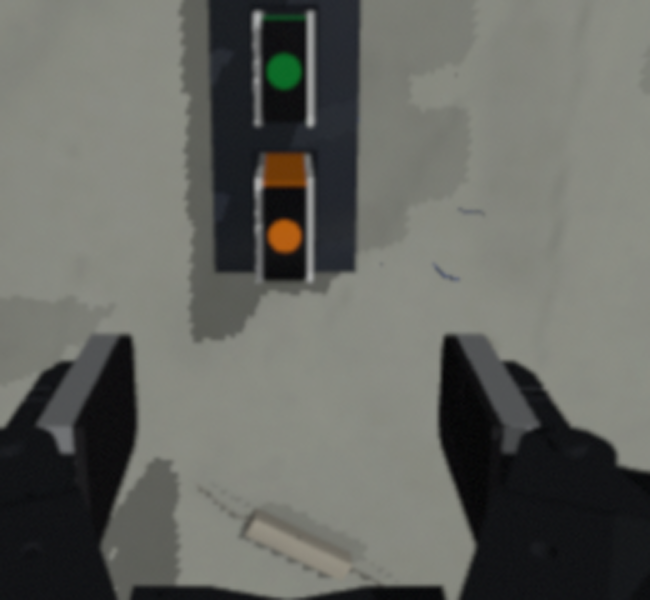

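The amber cap dot is at (284.5,236), the cell sides are parallel to the image columns, and both fingers stand clear on either side.

```bash
python3 -c "
from h import *
import pickle
s,im=pickle.load(open('w4.pkl','rb'));c=cam('wrist',s)
for p in ((284.5,236),(284.5,70.5)):print(atz(c,np.array(p)*.4+(130,100),66).round(1))
P=atz(c,np.array((284.5,235))*.4+(130,100),66);go((P[0],P[1],27),191.2)"
```

```text
[478.6 334.8  66. ]
[488.3 285.4  66. ]
t 8.85 at [479.9 333.2 169.8] yaw -168.9 F [-0.5  0.  -0.1] grip 0.0 0.651
row [-0.0029  0.0018  0.2856] [ 0.0001 -0.0001 -0.0011]
```

Request:
jog_arm --plan '[-0.002,0.002,0.09,0,0,0,-0.002,0.002,0.17,0,0,0,-0.002,0.002,0.23,0,0,0,-0.002,0.002,0.27,0,0,0,-0.002,0.002,0.283,0,0,0,-0.002,0.002,0.283,0,0,0,-0.002,0.002,0.283,0,0,0,-0.002,0.002,0.283,0,0,0]'

```text
time_s: 9.65
ee_pos: [479.1, 335.8, 29.9]
eef_rot: [[0.194, -0.981, 0.002], [-0.981, -0.194, 0.002], [-0.002, -0.003, -1.0]]
wrist_force: [0.1, 0.6, 0.6]
finger_gap: 0.647
grasp_force: 0.0
```

Request:
jog_arm --plan '[0,0,0,0,0,0,0,0,0,0,0,0,0,0,0,0,0,0,0,0,0,0,0,0,0,0,0,0,0,0,0,0,0,0,0,0,0,0,0,0,0,0,0,0,0,0,0,0]' --claw -1 --force 35

```text
time_s: 10.45
ee_pos: [478.7, 335.6, 28.9]
eef_rot: [[0.195, -0.981, 0.001], [-0.981, -0.195, 0.001], [-0.001, -0.001, -1.0]]
wrist_force: [-0.1, -0.1, 4.8]
finger_gap: 0.203
grasp_force: 38.2
```

Request:
jog_arm --plan '[0,0,-0.01,0,0,0,0,0,-0.03,0,0,0,0,0,-0.06,0,0,0,0,0,-0.1,0,0,0,0,0,-0.15,0,0,0,0,0,-0.2,0,0,0,0,0,-0.26,0,0,0,0,0,-0.3,0,0,0,0,0,-0.3,0,0,0,0,0,-0.3,0,0,0,0,0,-0.3,0,0,0]'

```text
time_s: 11.55
ee_pos: [477.1, 334.1, 176.3]
eef_rot: [[0.194, -0.981, -0.003], [-0.981, -0.194, -0.003], [0.002, 0.004, -1.0]]
wrist_force: [-0.0, 0.9, -0.6]
finger_gap: 0.205
grasp_force: 37.5
```

```bash
python3 -c "
from h import *
s=arm.get_state()
im=optics.get_image('wrist');cv2.imwrite('pics/w5.png',cv2.resize(im[180:384,130:370],(700,595),interpolation=cv2.INTER_CUBIC))
import pickle;pickle.dump((s,im),open('w5.pkl','wb'))
go((570.9,58.6,175),176)"
```

```text
t 11.6 at [477.3 334.3 176.4] yaw -168.82 F [ 0.3 -0.1 -1.6] grip 37.5 0.205
row [ 0.5772 -0.0768  0.0037] [ 0.0021 -0.0017  0.1687]
```

View pics/w5.png

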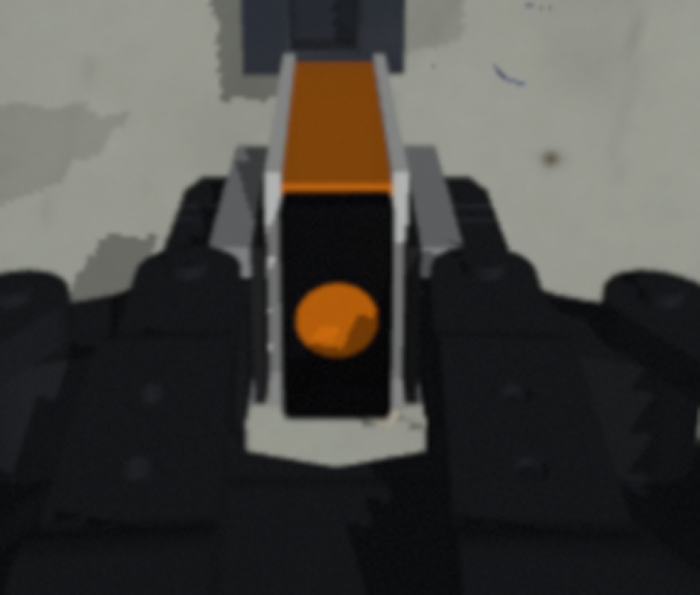

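The cell is held square in the fingers, with the dot at (337,320) in the crop and the glass bottom edge at row about 55.

```bash
python3 -c "
from h import *
import pickle
s,im=pickle.load(open('w5.pkl','rb'));c=cam('wrist',s);z=s['ee_pos'][2];R=s['eef_rot']
k=240/700
for n,p,h in (('dot',(337,320),37),('capfar',(337,194),37),('capnear',(337,416),37),('glassbot',(336,56),-23),('glasstop',(336,176),31)):
    print(n,(R.T@(atz(c,np.array(p)*k+(130,180),z+h)-s['ee_pos'])).round(1))
"
```

```text
dot [  0.5   1.7 -37. ]
capfar [ 17.4   1.7 -37. ]
capnear [-13.4   1.7 -37. ]
glassbot [17.3  1.7 23. ]
glasstop [ 17.1   1.6 -31. ]
```

Request:
jog_arm --plan '[0.03,-0.005,0,0,0,0.01,0.1,-0.015,0.002,0,0,0.03,0.18,-0.025,0.003,0,0,0.06,0.26,-0.035,0.003,0,0,0.09,0.34,-0.047,0.003,0,0,0.12,0.42,-0.058,0.003,0,0,0.14,0.49,-0.068,0.003,0,0,0.16,0.54,-0.075,0.003,0,0,0.169,0.577,-0.08,0.003,0,0,0.169,0.577,-0.08,0.003,0,0,0.169,0.577,-0.08,0.003,0,0,0.169,0.577,-0.08,0.003,0,0,0.169,0.577,-0.08,0.003,0,0,0.169]'

```text
time_s: 12.9
ee_pos: [573.3, 60.6, 176.7]
eef_rot: [[-0.069, -0.998, -0.0], [-0.998, 0.069, 0.0], [0.0, 0.0, -1.0]]
wrist_force: [-0.3, -0.6, -0.7]
finger_gap: 0.204
grasp_force: 37.4
```

```bash
python3 -c "
from h import *
go((572.5,59,100),176)"
```

```text
t 12.9 at [573.3  60.6 176.7] yaw 176.06 F [-0.3 -0.6 -0.7] grip 37.4 0.204
row [0.0033 0.0013 0.1534] [ 0.0002 -0.      0.0006]
```

Request:
jog_arm --plan '[0.002,0.001,0.04,0,0,0,0.003,0.001,0.08,0,0,0,0.003,0.001,0.115,0,0,0,0.003,0.001,0.129,0,0,0,0.003,0.001,0.129,0,0,0,0.003,0.001,0.129,0,0,0,0.003,0.001,0.129,0,0,0]'

```text
time_s: 13.6
ee_pos: [573.7, 58.9, 113.5]
eef_rot: [[-0.069, -0.998, 0.002], [-0.998, 0.069, 0.001], [-0.001, -0.002, -1.0]]
wrist_force: [0.1, -1.0, -1.4]
finger_gap: 0.203
grasp_force: 37.5
```

```bash
python3 -c "
from h import *
s=arm.get_state()
im=optics.get_image('wrist');cv2.imwrite('pics/w6.png',cv2.resize(im[110:384,110:380],(591,600),interpolation=cv2.INTER_CUBIC))
import pickle;pickle.dump((s,im),open('w6.pkl','wb'))
go((572.5,59,67),176)"
```

```text
t 13.65 at [573.6  58.7 113.4] yaw 176.01 F [-0.4  0.4 -1.5] grip 37.5 0.206
row [-0.0003  0.0024  0.0928] [-0.0012  0.0005  0.0001]
```

View pics/w6.png

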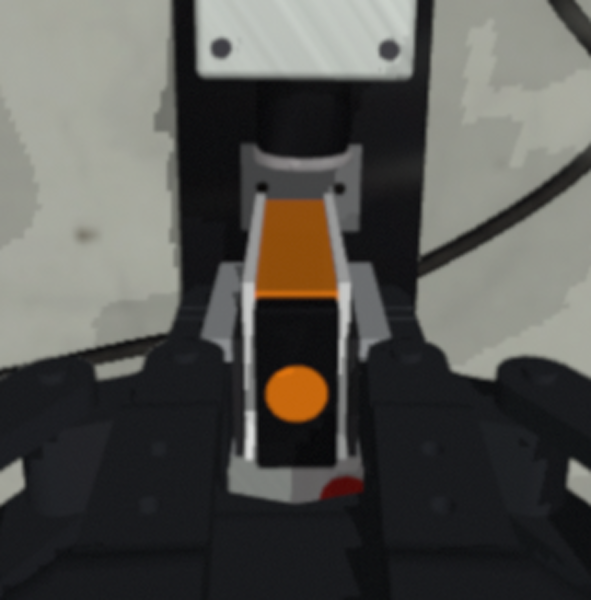

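```bash
python3 -c "
from h import *
import pickle
s,im=pickle.load(open('w6.pkl','rb'));c=cam('wrist',s);R=s['eef_rot'];P=s['ee_pos']
k=270/591
for n,p,h in (('detL',(197,76),90),('detR',(412,78),90),('rimL',(255,155),72),('rimR',(352,155),72),('rimtop',(303,165),85),('cellbotL',(256,196),P[2]-23),('cellbotR',(337,196),P[2]-23),('dot',(296.5,394),P[2]+37)):
    print(n,(R.T@(atz(c,np.array(p)*k+(110,110),h)-P)).round(1))
"
```

```text
detL [ 45.9 -21.   23.5]
detR [45.5 28.3 23.4]
rimL [23.3 -9.  41.5]
rimR [23.3 16.3 41.4]
rimtop [23.7  3.4 28.4]
cellbotL [17.4 -7.8 23. ]
cellbotR [17.5 11.5 23. ]
dot [  0.8   1.7 -37. ]
```

Relative to the cell, the head axis lies 1.9 mm further along tool y, and the gap middle about 0.5 mm along tool x. I'll correct that and lower slowly.

Request:
jog_arm --plan '[0.001,0.004,0,0,0,0,0.001,0.004,0,0,0,0,0.001,0.004,0.005,0,0,0,0.001,0.004,0.015,0,0,0,0.001,0.004,0.025,0,0,0,0.001,0.004,0.035,0,0,0,0.001,0.004,0.045,0,0,0,0.001,0.004,0.055,0,0,0,0.001,0.004,0.065,0,0,0,0.001,0.004,0.075,0,0,0,0.001,0.004,0.083,0,0,0,0.001,0.004,0.09,0,0,0,0.001,0.004,0.092,0,0,0,0.001,0.004,0.092,0,0,0,0.001,0.004,0.092,0,0,0,0.001,0.004,0.092,0,0,0,0.001,0.004,0.092,0,0,0]'

```text
time_s: 15.35
ee_pos: [571.0, 58.1, 66.5]
eef_rot: [[-0.07, -0.998, 0.0], [-0.998, 0.07, 0.0], [-0.0, -0.0, -1.0]]
wrist_force: [-0.7, -0.6, -1.0]
finger_gap: 0.204
grasp_force: 37.5
```

```bash
python3 -c "
from h import *
s=arm.get_state()
im=optics.get_image('wrist');cv2.imwrite('pics/w7.png',cv2.resize(im[90:384,110:380],(551,600),interpolation=cv2.INTER_CUBIC))
import pickle;pickle.dump((s,im),open('w7.pkl','wb'))
go((571.7,58.5,67),176)"
```

```text
t 15.4 at [571.1  58.1  66.5] yaw 176.0 F [-0.  -1.2 -0.5] grip 37.5 0.206
row [-0.0008 -0.0012 -0.001 ] [-0.0003  0.0001 -0.    ]
```

View pics/w7.png

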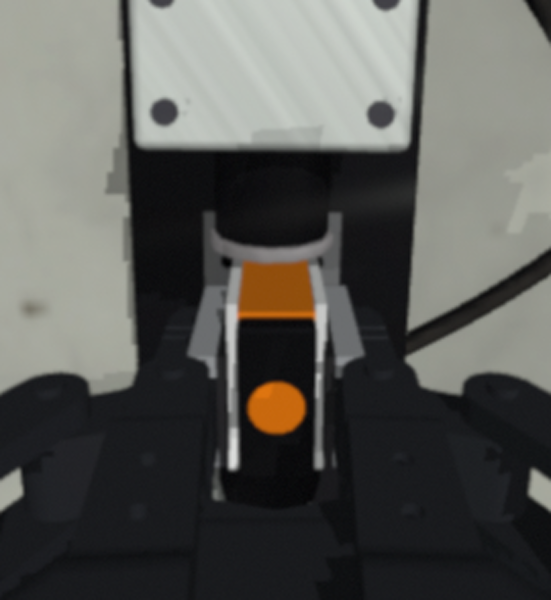

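```bash
python3 -c "
from h import *
import pickle
s,im=pickle.load(open('w7.pkl','rb'));c=cam('wrist',s);R=s['eef_rot'];P=s['ee_pos']
k=270/551
for n,p,h in (('detL',(136,149),90),('detR',(411,151),90),('rimL',(212,240),72),('rimR',(333,240),72),('rimtop',(272,259),85),('cap',(277,408),P[2]+37),('frontL',(228,310),P[2]+31),('frontR',(325,310),P[2]+31)):
    print(n,(R.T@(atz(c,np.array(p)*k+(110,90),h)-P)).round(1))
"
```

```text
detL [ 44.7 -23.5 -23.5]
detR [ 44.3  25.8 -23.5]
rimL [ 22.  -12.   -5.5]
rimR [22.  13.8 -5.5]
rimtop [ 22.2   0.9 -18.5]
cap [  0.8   1.8 -37. ]
frontL [ 16.9  -7.  -31. ]
frontR [ 16.9  10.4 -31. ]
```

Request:
jog_arm --plan '[-0.001,-0.0015,0,0,0,0,-0.001,-0.0015,0,0,0,0,-0.001,-0.0015,0,0,0,0,-0.001,-0.0015,0,0,0,0,-0.001,-0.0015,0,0,0,0,-0.001,-0.0015,0,0,0,0,-0.001,-0.0015,0,0,0,0,-0.001,-0.0015,0,0,0,0,-0.001,-0.0015,0,0,0,0,-0.001,-0.0015,0,0,0,0]'

```text
time_s: 16.4
ee_pos: [571.7, 58.6, 66.3]
eef_rot: [[-0.07, -0.998, 0.0], [-0.998, 0.07, 0.0], [-0.0, -0.0, -1.0]]
wrist_force: [-0.4, 0.5, -1.4]
finger_gap: 0.202
grasp_force: 37.5
```

```bash
python3 -c "
from h import *
go((571.8,58.5,67),176)
print(np.abs(arm.get_state()['dq']).max())
print(arm.hand_in())"
```

```text
t 16.4 at [571.7  58.6  66.3] yaw 175.99 F [-0.4  0.5 -1.4] grip 37.5 0.202
row [ 0.0001 -0.0002 -0.0014] [-0.      0.     -0.0001]
0.07243793451659353
the job is handed in; nothing more can be done
None
```

I handed the job in at 16.4 s with the shutter pushed to its end stop and the amber cell held still, upright and square in the gap, within about 1 mm of the beam centre by my wrist-camera measurements; no verdict came back.

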